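Load the edge bander with the dark reel

TASK

Load the edge bander with the dark wood edging: draw the dark reel straight up off its spindle and lay it flat in the orange tray of the feed carriage, setting it down rather than letting it fall. Then push the carriage by the middle of its upright push plate until it is fully home against the yellow stop. Leave the spindle stands, the white reel and everything else on the bench standing where they are.

Things in the scene. Friction and masses are not known exactly. Their poses are not given: they have to be found in the camera images.
- reel_dark: The reel to load, 300 g: a dark brown wound ring, 90 mm outer diameter, 24 mm high, lying on its stand around the spindle. Origin: on its axis, at the underside; z up along the axis.
- hub_top (a point): Top centre of the dark reel's hub: a black tube, 44 mm outer and 28 mm inner diameter, standing 42 mm up out of the middle of the ring; its top is 66 mm above the reel's underside. Grip it from above, fingers on opposite outer sides.
- reel_white: Reel of white edging, left alone on its stand; same shape and size as the dark one, black hub too.
- stand_dark: Loose stand (0.8 kg) under the dark reel at the start: round wooden foot, 110 mm diameter, 18 mm thick, with an upright steel spindle, 20 mm diameter, whose tapered tip is 88 mm above the table (4 mm above the hub of a reel lying on the foot). Origin: centre of the underside. A reel comes off straight up; it is clear with its underside above 88 mm.
- stand_white: Loose stand (0.8 kg) under the white reel at the start: round wooden foot, 110 mm diameter, 18 mm thick, with an upright steel spindle, 20 mm diameter, whose tapered tip is 88 mm above the table (4 mm above the hub of a reel lying on the foot). Origin: centre of the underside. A reel comes off straight up; it is clear with its underside above 88 mm.
- carriage: Orange carriage (0.5 kg), loose in the slide's guides, a lip keeps it down. Origin: under the tray's centre, 12 mm above the table; x the way it slides home, z up. Guided only by short shoes (48 mm long, 1.5 mm play each side): pushed in the middle it runs with 3 to 9 N, pushed near one end of the push plate (40 mm off the centre line) it twists and jams.
- tray_floor (a point): Centre of the floor of the carriage's square tray, above the carriage's origin, 20 mm above the table. Tray inside: 114 mm along the slide, 106 mm across; rim 14 mm above the floor. The reel belongs flat in the middle.
- push_point (a point): Middle of the rear face of the carriage's upright push plate, 116 mm behind the carriage's origin (-x), 57 mm above the table. Plate: 112 mm wide, 8 mm thick, top edge 80 mm above the table, red stripe 24 mm wide at its middle. Push here towards the carriage's +x; the space behind it, between the guides, is free.
- feeder: Fixed edge bander. Origin: on the table under the home position; x along the slide towards the green machine (300 mm wide, 280 deep, up to 262 high), z up. Slide base top 12 mm above the table, from x = -272 mm to the yellow stop's face at x = 60 mm (stop 50 mm high); two aluminium guides along x, 139 mm apart inside, lips 124 mm apart, tops 33 mm above the table.
- home (a point): Where the carriage's origin is when it is fully home against the yellow stop (12 mm above the table). The carriage starts 100 to 135 mm short of it.
- feedbar_tip (a point): Free end of the grey feed arm, 36 mm wide, 110 to 132 mm above the table, that reaches back from the machine over the home position to 25 mm behind it. The reel in its carriage passes below; it cannot be loaded there.
- glue_bottle: White glue bottle, 60 mm diameter, 170 mm tall, orange cap. A bystander; leave it alone. Origin: centre of its underside.
- jar: Amber glass jar, 70 mm diameter, 80 mm tall. A bystander; leave it alone. Origin: centre of its underside.
- mug: Blue mug, 80 mm diameter, 90 mm tall. A bystander; leave it alone. Origin: centre of its underside.
- tape_measure: Yellow tape measure, 70 x 60 x 40 mm. A bystander; leave it alone. Origin: centre of its underside.
- sanding_block: Red and cork sanding block, 110 x 60 x 42 mm. A bystander; leave it alone. Origin: centre of its underside.
- screwdriver: Screwdriver with a yellow handle, 200 mm long, lying. A bystander; leave it alone. Origin: middle of its length, underside.
- offcut: Piece of board, 160 x 70 x 22 mm, lying. A bystander; leave it alone. Origin: centre of its underside.
Mind the look-alikes: they are no part of the job. What is shaped like the stand_dark but purple is not meant.

How it is judged:
By the outcome, as a careful person would: the job done as asked, in the order asked, and still so for the second after the job is handed in, with the robot touching nothing.
It also fails if it takes over 64 s, if anything falls off the work surface, if the arm or the gripper's body presses on something with over 40 N, if the wrist force passes 120 N, or if a joint passes its speed limit or range.

ROBOT

A 6-joint arm with a two-finger parallel gripper is mounted at the origin on the work surface. World frame = base frame: x ahead of the robot, y to its left, z up, the work surface at z = 0. Lengths are in mm, angles in rad, forces in N, time in s.
With the tool pointing down it reaches from about 350 to 775 mm from the base axis. Payload 7.3 kg.
Tool frame: the origin (TCP) lies midway between the tips of the shut fingers; the grasp point (between the pads) lies 19 mm behind it; z points along the fingers, x is the direction in which the jaws open and shut, and the axes are right-handed (so a half turn about z gives the same grasp; the last joint's range is limited). The gripper opens to 92 mm and grips with 3 to 60 N. Pads are 19 mm wide; open, the fingers measure 130 mm over their backs; the gripper's body (75 mm by 190 mm) begins 47 mm behind the grasp point.
Start: joints at [1.099, 0.342, 1.524, -0, 1.275, -0.146], TCP at [168.022, 497.41, 195.141] pointing down, gripper open.
Joint ranges: [-2.53, 2.53], [-0.77, 2.02], [0.04, 2.7], [-1, 4.14], [0.28, 2.66], [-3.11, 3.11]. Speed limits (rad/s): [2.57, 2.57, 3.14, 3.14, 3.14, 3.14].

INTERFACE

Orientations are given as [roll, pitch, yaw] about the fixed x, y, z axes, in that order (R = Rz(yaw) Ry(pitch) Rx(roll)).
In Python, from plant import bot gives the robot as it stands.
- The arm moves only by the shell command python3 -m pendant 'ROWS' [OPENING]. ROWS is JSON, a list of rows, each an object with "linear": the shift along the world's x, y, z in mm, a list of three; "twist": the turn about the world's z in degrees. In form: [{"linear": [x, y, z], "twist": twist}, ...]. A call has 1 to 20 rows; each row is the pose to reach, as a shift and turn from the pose commanded when the call began; what a row does not reach only later rows make up. A row lasts 1/8 s, in which the tool goes at most 62.5 mm and 10.7 degrees, less where a joint would pass 70% of its speed; a pose out of reach is approached as far as the arm can. A call with a gripper value outside its range is refused whole. OPENING is the closure in counts, from 0 (fully open) to 255 (shut), set as the call begins (- or left out, the last holds). The fingers move at their own pace and stop on an object; the grip force is fixed at half the most. Time passes only in rows, so rows that repeat a pose let the fingers close. It gives the time, the measured TCP pose, the force and the opening at its end, in the units of the state.
- bot.get_obs(): the state, without advancing time (a new reading comes with each control period).
- bot.capture(name): name is "scene" or "top"; returns a dict with "frame" (384x512x3 uint8, blue, green, red), "z_map" (384x512 float32, mm along the optical axis (not along the pixel's ray), 0 where there is no reading), "fx", "fy", "cx", "cy" (pixels), "rvec" (rotation vector, rad) and "tvec" (3), from world to camera coordinates, as OpenCV has them. Camera axes: x right, y down, z forward; pixel columns grow to the right and rows downward; lengths in mm; the calibration is good to about 2 mm. A picture is of the moment at which its call begins.
- bot.close_job(): hands the job in, once; it reports no verdict.
The state is a dict: "time": time; "joint_positions": joint angles; "dq": joint speeds; "tau": joint torques, N m; "tool_pos": TCP position; "tcp_rot": TCP orientation; "contact_force": force on the tool from outside, world axes, zero at the start; "moment": the same for the moment, N m; "grip_width": finger opening in mm.
Only numpy, scipy, OpenCV 4.12 (cv2) and the standard library are available. Lean on these libraries where they do the work, as an engineer would, in place of code of your own. Each camera call takes 0.05 s, during which the arm holds its last target. There are 200 camera calls.

## Working session

There is one attempt and no reset: what is moved stays moved. The work goes in short steps, Python scripts to look and compute and a shell command to move; the robot and the scene stay as the last step left them, time stands still between calls to the robot, and variables do not carry over. Pictures are saved under pics/ and viewed, about 8 in all and at most 12, crops included, and the job is handed in when it is done.

```bash
mkdir -p pics; cat > h.py <<'E'
import numpy as np, cv2
from plant import bot
def cap(n):
    d=bot.capture(n); R=cv2.Rodrigues(np.array(d['rvec'],float))[0]; t=np.array(d['tvec'],float).ravel()
    z=d['z_map'].astype(float); v,u=np.indices(z.shape)
    c=np.stack([(u-d['cx'])/d['fx']*z,(v-d['cy'])/d['fy']*z,z],-1)
    P=(c-t)@R; P[z==0]=np.nan
    return d,P,R,t
def proj(d,p):
    return cv2.projectPoints(np.array(p,float).reshape(-1,3),np.array(d['rvec'],float),np.array(d['tvec'],float),np.array([[d['fx'],0,d['cx']],[0,d['fy'],d['cy']],[0,0,1.]]),None)[0].reshape(-1,2)
E
python3 - <<'E'
from h import *
for n in('top','scene'):
    d,P,R,t=cap(n); cv2.imwrite(f'pics/{n}0.png',d['frame']); np.save(f'{n}0.npy',P); print(n,(-R.T@t).round(),d['fx'])
o=bot.get_obs();print(o)
E
```

```text
top [ 447.  -97. 1297.] 462.18404736240944
scene [1382.  726.  950.] 470.4808692278376
{'time': 0.1, 'joint_positions': array([ 1.09899159e+00,  3.42645488e-01,  1.52494622e+00,  5.37284959e-06,
        1.27536203e+00, -1.46013451e-01]), 'dq': array([-2.69781873e-03, -1.95108456e-03, -2.67273342e-03, -4.93718166e-05,
        6.96536483e-04, -1.89987231e-04]), 'tau': array([ 2.34999818e-03, -4.32007349e+01, -2.44693458e+01,  7.21004116e-02,
        5.25158504e-02, -7.90474382e-05]), 'tool_pos': array([167.82838461, 497.02427575, 194.50976797]), 'tcp_rot': array([-3.14138954e+00,  1.34585245e-03,  1.24500361e+00]), 'contact_force': array([-0.04885008, -0.20941438, -0.5201644 ]), 'moment': array([ 0.02886082, -0.01046806,  0.00346751]), 'grip_width': 91.75631182644109}
```

View pics/top0.png

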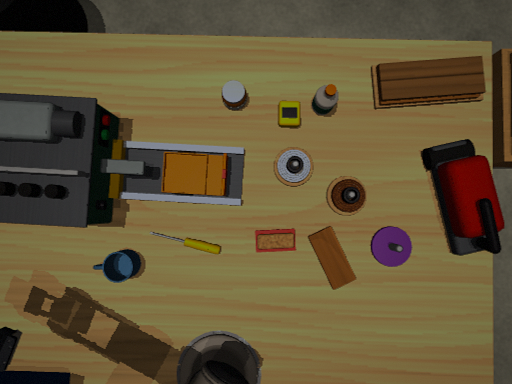

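View pics/scene0.png

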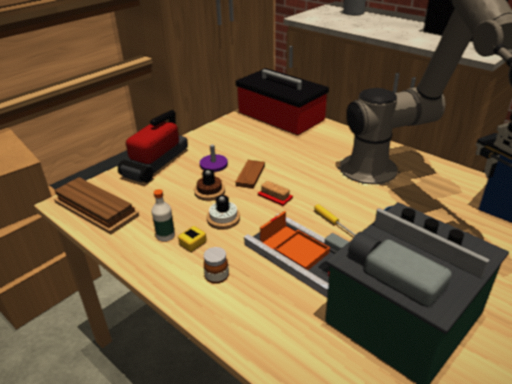

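The top view shows the dark reel at (347,195). What could be mistaken for it: the white reel (294,166) and the bare purple stand (392,246). The carriage tray is around (190,173), the push plate at its right end (~225,173), and the machine is on the left. I'll measure these next.

```bash
python3 - <<'E'
from h import *
P=np.load('top00.npy') if 0 else np.load('top0.npy'); im=cv2.imread('pics/top0.png')
def fitc(q):
    A=np.c_[q,np.ones(len(q))];s=np.linalg.lstsq(A,(q**2).sum(1),rcond=None)[0];c=s[:2]/2;return c,np.sqrt(s[2]+c@c)
for n,(u,v) in dict(dark=(347,195),white=(294,166)).items():
    Q=P[v-25:v+26,u-25:u+26].reshape(-1,3)
    for lo,hi in((36,48),(70,95),(10,24)):
        q=Q[(Q[:,2]>lo)&(Q[:,2]<hi)]; 
        c,r=cv2.minEnclosingCircle(q[:,:2].astype(np.float32)); print(n,lo,len(q),np.round(q.mean(0),1),'encl',np.round(c,1),round(r,1))
# orange
hsv=cv2.cvtColor(im,cv2.COLOR_BGR2HSV)
m=np.zeros(P.shape[:2],bool); m[140:210,110:250]=1
og=m&(hsv[...,0]>5)&(hsv[...,0]<18)&(hsv[...,1]>180)&(hsv[...,2]>80)
def rect(k,n):
    q=P[k][:,:2].astype(np.float32); r=cv2.minAreaRect(q); print(n,len(q),np.round(r[0],1),np.round(r[1],1),round(r[2],2),'z',np.round(np.median(P[k][:,2]),1))
Z=P[...,2]
rect(og,'orange all'); rect(og&(Z<26)&(Z>15),'floor'); rect(og&(Z>29)&(Z<40),'rim'); rect(og&(Z>70),'plate')
ye=m&(hsv[...,0]>20)&(hsv[...,0]<32)&(hsv[...,1]>180)&(Z>42)&(Z<58); rect(ye,'stop')
gu=m&(Z>28)&(Z<38)&(hsv[...,1]<60)
for nm,s in(('guideL',slice(140,160)),('guideR',slice(190,210))):
    k=np.zeros_like(m);k[s]=1;k&=gu; q=P[k]; vx=cv2.fitLine(q[:,:2].astype(np.float32),cv2.DIST_L2,0,.01,.01).ravel(); print(nm,len(q),vx.round(3),np.degrees(np.arctan2(vx[1],vx[0])),q.min(0).round(),q.max(0).round())
a=cv2.resize(im[155:235,305:385],(400,400),interpolation=2); b=cv2.resize(im[130:215,100:255],(730,400),interpolation=2)
cv2.imwrite('pics/c1.png',cv2.resize(np.hstack([a,b]),(798,283)))
E
```

```text
dark 36 603 [ 495.3 -339.6   42.4] encl [ 495.8 -342.2] 45.3
dark 70 203 [ 496.1 -341.    83.5] encl [ 496.1 -341.6] 22.5
dark 10 365 [ 496.8 -329.4   18. ] encl [ 496.9 -341.3] 55.3
white 36 604 [ 571.8 -190.9   42.3] encl [ 573.2 -192.2] 44.6
white 70 194 [ 573.2 -191.9   83.9] encl [ 573.5 -191.7] 21.8
white 10 369 [ 570.8 -190.4   18. ] encl [ 573.9 -192.6] 54.8
orange all 1208 [546.7  83. ] [180.4 113.1] 88.24 z nan
floor 944 [547.   85.6] [170.2 111.1] 87.29 z 20.1
rim 140 [546.3 100.7] [134.8 111.4] 88.24 z 34.1
plate 78 [544.   -3.7] [  6.9 109.3] 88.35 z 79.7
stop 420 [552.4 293.2] [ 27.7 156.9] 88.42 z 50.3
guideL 761 [3.20000e-02 9.99000e-01 6.17374e+02 1.10239e+02] 88.1757 [604. -52.  28.] [631. 278.  38.]
guideR 759 [3.10000e-02 1.00000e+00 4.75861e+02 1.17764e+02] 88.199615 [462. -48.  28.] [489. 284.  38.]
```

View pics/c1.png

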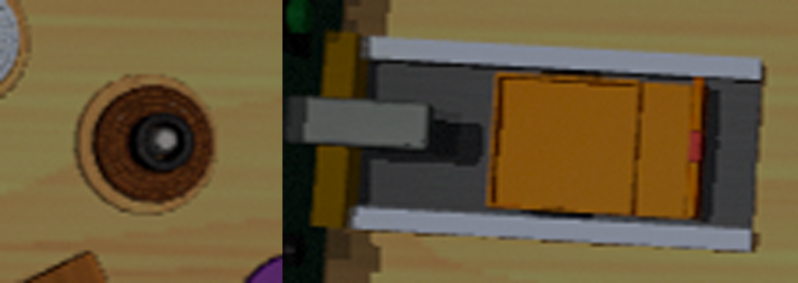

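The crop confirms it: dark brown ring with a black hub on the wooden stand. On the carriage, the push plate with its red stripe is at the right (negative y) end. Heights (84/42/18/20/80/50) and radii match the description. The dark reel is at (496,-341.5) and the carriage origin is at about (546.6,108). Home is at y≈219.4, so 111 mm to go. The slide heading is 88.2°.

I'll keep the jaws across the slide (yaw ≈ -1.8°) for the whole job and go up, then over to the reel.

```bash
python3 -m pendant '[{"linear":[0,0,60],"twist":-10},{"linear":[10,0,120],"twist":-20},{"linear":[40,-60,130],"twist":-30},{"linear":[70,-120,130],"twist":-40},{"linear":[100,-180,130],"twist":-50},{"linear":[130,-240,130],"twist":-60},{"linear":[160,-300,130],"twist":-70},{"linear":[190,-360,130],"twist":-73},{"linear":[220,-420,120],"twist":-73},{"linear":[240,-480,110],"twist":-73},{"linear":[260,-540,100],"twist":-73},{"linear":[280,-600,90],"twist":-73},{"linear":[295,-660,70],"twist":-73},{"linear":[310,-720,50],"twist":-73},{"linear":[328,-780,40],"twist":-73},{"linear":[328,-839,30],"twist":-73},{"linear":[328,-839,20],"twist":-73},{"linear":[328,-839,20],"twist":-73},{"linear":[328,-839,20],"twist":-73},{"linear":[328,-839,20],"twist":-73}]' 0
python3 - <<'E'
from h import *
o=bot.get_obs();print(o['tool_pos'],o['tcp_rot'],o['joint_positions'])
for n in('scene',):
    d,P,R,t=cap(n); cv2.imwrite(f'pics/{n}1.png',cv2.resize(d['frame'][100:270,130:330],(800,600))[:,:] if 0 else cv2.resize(d['frame'][60:260,130:330],(600,600)))
E
```

```text
time: 2.6
tool_pos: [496.4, -340.5, 216.1]
tcp_rot: [3.141, -0.001, -0.028]
contact_force: [-0.5, -0.1, -0.5]
grip_width: 91.5
[ 496.38978626 -340.4573341   216.07889149] [ 3.14107749e+00 -1.05584107e-03 -2.77504705e-02] [-7.28615102e-01  4.71266160e-01  1.26437464e+00  2.91158804e-04
  1.40481268e+00 -7.00912302e-01]
```

View pics/scene1.png

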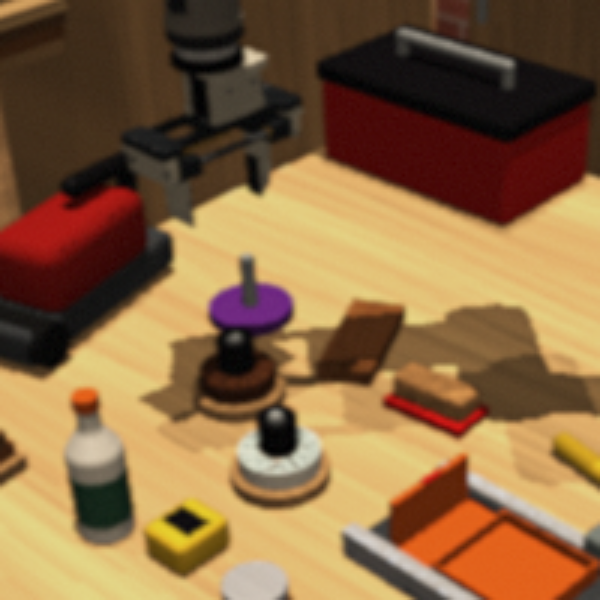

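The crop shows the gripper's long body side runs along the jaw axis, so it will lie across the slide and clear the feed arm. It is above the reel. Next: descend and grip.

```bash
python3 -m pendant '[{"linear":[0,0,-40],"twist":0},{"linear":[0,0,-80],"twist":0},{"linear":[0,0,-110],"twist":0},{"linear":[0,0,-130],"twist":0},{"linear":[0,0,-145],"twist":0},{"linear":[0,0,-155],"twist":0},{"linear":[0,0,-161],"twist":0},{"linear":[0,0,-161],"twist":0},{"linear":[0,0,-161],"twist":0},{"linear":[0,0,-161],"twist":0}]' 0
python3 -m pendant '[{"linear":[0,0,0],"twist":0},{"linear":[0,0,0],"twist":0},{"linear":[0,0,0],"twist":0},{"linear":[0,0,0],"twist":0},{"linear":[0,0,0],"twist":0},{"linear":[0,0,0],"twist":0},{"linear":[0,0,0],"twist":0},{"linear":[0,0,0],"twist":0}]' 255
```

```text
time: 3.9
tool_pos: [496.3, -341.8, 54.7]
tcp_rot: [3.141, -0.001, -0.029]
contact_force: [0.8, -0.4, 0.0]
grip_width: 91.7
time: 4.9
tool_pos: [496.4, -341.7, 54.2]
tcp_rot: [3.141, -0.001, -0.029]
contact_force: [6.6, 0.3, 0.2]
grip_width: 16.3
```

```bash
python3 - <<'E'
from h import *
o=bot.get_obs();print(o['tool_pos'],o['grip_width'],o['contact_force'])
d,P,R,t=cap('scene'); e,Q,_,_=cap('top')
np.save('t2.npy',Q)
u,v=proj(d,[496,-341,60])[0].astype(int)
u2,v2=proj(e,[496,-341,60])[0].astype(int)
cv2.imwrite('pics/g2.png',np.hstack([cv2.resize(d['frame'][v-40:v+40,u-40:u+40],(400,400)),cv2.resize(e['frame'][v2-40:v2+40,u2-40:u2+40],(400,400))]))
E
```

```text
[ 496.38109452 -341.6897241    54.23118573] 16.304882490685 [6.62008351 0.31988682 0.24785062]
```

View pics/g2.png

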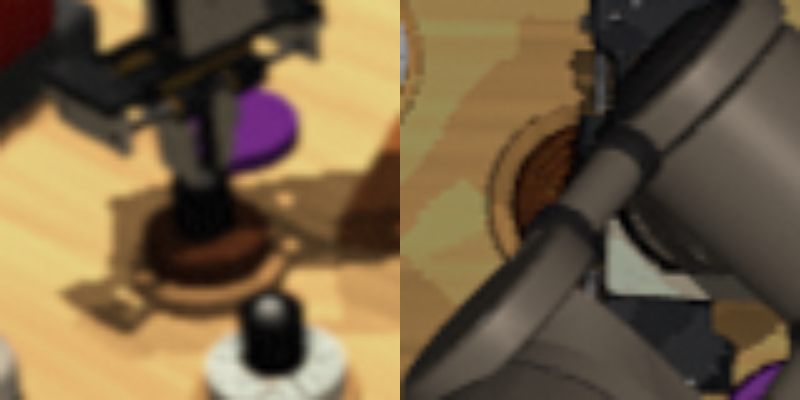

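The fingers closed to 16.3 mm rather than 44, and the tips seem to be at hub-top level. I'll check the heights before moving.

```bash
python3 - <<'E'
from h import *
d,P,R,t=cap('scene')
for n,p in dict(tcp=[496.4,-341.7,54.2],hubtop=[496,-341.5,84],ringtop=[496,-341.5,42],tip=[496,-341.5,88],wh=[573.5,-191.8,84]).items(): print(n,proj(d,p)[0].round(1))
u,v=proj(d,[496,-341,60])[0].astype(int)
print(u,v)
f=d['frame']
for vv in range(v-34,v+22,3): print(vv,[tuple(P[vv,uu].round().astype(int)) if P[vv,uu,0]==P[vv,uu,0] else None for uu in range(u-9,u+13,3)])
cv2.imwrite('pics/g3.png',cv2.resize(np.clip(f[v-40:v+30,u-35:u+35].astype(float)*2.2,0,255).astype(np.uint8),(600,600),interpolation=cv2.INTER_NEAREST))
E
```

```text
tcp [208.6 178.9]
hubtop [208.  171.7]
ringtop [209.  181.8]
tip [207.9 170.7]
wh [222. 198.]
208 177
143 [(np.int64(511), np.int64(-355), np.int64(198)), (np.int64(513), np.int64(-337), np.int64(205)), (np.int64(517), np.int64(-318), np.int64(213)), (np.int64(504), np.int64(-317), np.int64(208)), (np.int64(489), np.int64(-320), np.int64(201)), (np.int64(477), np.int64(-319), np.int64(196)), (np.int64(463), np.int64(-319), np.int64(190)), (np.int64(453), np.int64(-316), np.int64(187))]
146 [(np.int64(521), np.int64(-344), np.int64(195)), (np.int64(512), np.int64(-339), np.int64(193)), (np.int64(517), np.int64(-318), np.int64(202)), (np.int64(506), np.int64(-317), np.int64(198)), (np.int64(492), np.int64(-318), np.int64(191)), (np.int64(483), np.int64(-314), np.int64(189)), (np.int64(460), np.int64(-324), np.int64(176)), (np.int64(239), np.int64(-557), np.int64(-3))]
149 [(np.int64(515), np.int64(-354), np.int64(177)), (np.int64(530), np.int64(-320), np.int64(196)), (np.int64(520), np.int64(-317), np.int64(193)), (np.int64(507), np.int64(-316), np.int64(188)), (np.int64(491), np.int64
[... 5548 characters left out ...]
4(543), np.int64(-328), np.int64(21)), (np.int64(540), np.int64(-316), np.int64(25)), (np.int64(530), np.int64(-312), np.int64(21)), (np.int64(524), np.int64(-303), np.int64(22)), (np.int64(513), np.int64(-300), np.int64(18)), (np.int64(505), np.int64(-294), np.int64(16)), (np.int64(500), np.int64(-284), np.int64(18))]
197 [(np.int64(554), np.int64(-333), np.int64(12)), (np.int64(549), np.int64(-323), np.int64(14)), (np.int64(542), np.int64(-315), np.int64(14)), (np.int64(539), np.int64(-303), np.int64(18)), (np.int64(529), np.int64(-298), np.int64(15)), (np.int64(518), np.int64(-296), np.int64(9)), (np.int64(583), np.int64(-205), np.int64(87)), (np.int64(578), np.int64(-196), np.int64(88))]
```

View pics/g3.png

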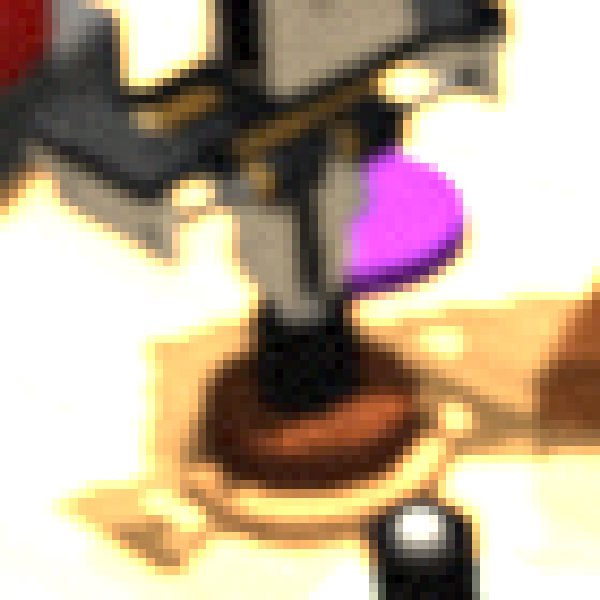

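The fingertips are actually at z≈86, pinching the spindle's tapered tip, while the reported TCP is z=54. So the reported TCP is about 30 mm low compared with both cameras. I'll open and measure the open tips to get this offset.

```bash
python3 -m pendant '[{"linear":[0,0,0],"twist":0},{"linear":[0,0,0],"twist":0},{"linear":[0,0,0],"twist":0},{"linear":[0,0,0],"twist":0},{"linear":[0,0,0],"twist":0},{"linear":[0,0,0],"twist":0},{"linear":[0,0,0],"twist":0},{"linear":[0,0,0],"twist":0}]' 0
python3 - <<'E'
from h import *
d,P,R,t=cap('scene')
q=P.reshape(-1,3); q=q[(np.abs(q[:,1]+341)<25)&(np.abs(q[:,0]-496)<85)&(q[:,2]>50)]
for a in range(420,580,10):
    s=q[(q[:,0]>=a)&(q[:,0]<a+10)]
    if len(s): print(a,len(s),np.sort(s[:,2])[:6].round(0), s[:,1].mean().round())
u,v=proj(d,[496,-341,100])[0].astype(int)
cv2.imwrite('pics/g4.png',cv2.resize(np.clip(d['frame'][v-35:v+35,u-35:u+35].astype(float)*2,0,255).astype(np.uint8),(600,600),interpolation=cv2.INTER_NEAREST)); print(u-35,v-35)
E
```

```text
time: 6.05
tool_pos: [496.0, -341.6, 54.1]
tcp_rot: [3.142, -0.0, -0.029]
contact_force: [-0.1, -0.9, 0.1]
grip_width: 85.6
420 47 [171. 176. 177. 177. 193. 193.] -336.0
430 60 [116. 125. 132. 139. 175. 175.] -340.0
440 90 [83. 83. 94. 94. 96. 98.] -335.0
450 126 [88. 89. 93. 93. 94. 94.] -336.0
460 53 [185. 189. 190. 190. 191. 194.] -327.0
470 53 [ 84. 166. 182. 185. 191. 195.] -328.0
480 67 [52. 55. 59. 59. 66. 78.] -332.0
490 79 [51. 51. 56. 56. 58. 60.] -329.0
500 125 [50. 50. 52. 53. 56. 57.] -333.0
510 208 [50. 50. 51. 52. 53. 53.] -337.0
520 178 [52. 55. 58. 59. 62. 66.] -332.0
530 213 [106. 168. 169. 177. 180. 181.] -337.0
540 63 [89. 91. 95. 95. 95. 96.] -334.0
550 92 [ 95.  99.  99.  99. 101. 103.] -331.0
560 100 [122. 123. 164. 174. 176. 193.] -326.0
570 29 [193. 193. 193. 193. 193. 194.] -337.0
172 132
```

View pics/g4.png

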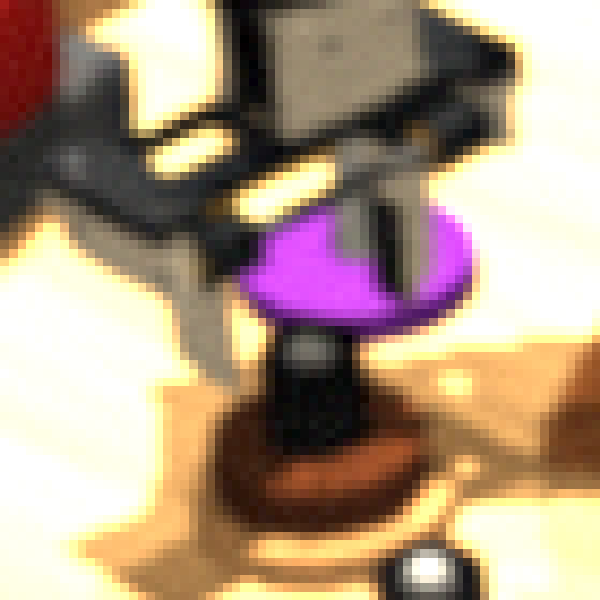

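The open fingertips are at z≈85, level with the hub top, and straddle it symmetrically. The reel is undisturbed. The z offset is about +31 mm, so I'll descend 29 mm more with a force check, then grip.

```bash
python3 -m pendant '[{"linear":[0,0,-6],"twist":0},{"linear":[0,0,-12],"twist":0},{"linear":[0,0,-18],"twist":0},{"linear":[0,0,-24],"twist":0},{"linear":[0,0,-28],"twist":0},{"linear":[0,0,-28],"twist":0},{"linear":[0,0,-28],"twist":0}]' 0
python3 -m pendant '[{"linear":[0,0,0],"twist":0},{"linear":[0,0,0],"twist":0},{"linear":[0,0,0],"twist":0},{"linear":[0,0,0],"twist":0},{"linear":[0,0,0],"twist":0},{"linear":[0,0,0],"twist":0},{"linear":[0,0,0],"twist":0},{"linear":[0,0,0],"twist":0}]' 255
```

```text
time: 6.98
tool_pos: [496.1, -341.7, 26.3]
tcp_rot: [3.141, -0.0, -0.029]
contact_force: [0.3, -0.2, 0.9]
grip_width: 91.9
time: 7.98
tool_pos: [496.1, -341.6, 26.2]
tcp_rot: [3.141, -0.0, -0.029]
contact_force: [0.6, -0.4, -0.1]
grip_width: 43.8
```

```bash
python3 -m pendant '[{"linear":[0,0,4],"twist":0},{"linear":[0,0,10],"twist":0},{"linear":[0,0,20],"twist":0},{"linear":[0,0,30],"twist":0},{"linear":[0,0,40],"twist":0},{"linear":[0,0,52],"twist":0},{"linear":[0,0,64],"twist":0},{"linear":[0,0,76],"twist":0},{"linear":[0,0,90],"twist":0},{"linear":[0,0,105],"twist":0},{"linear":[0,0,120],"twist":0},{"linear":[0,0,130],"twist":0},{"linear":[0,0,130],"twist":0},{"linear":[0,0,130],"twist":0}]'
python3 - <<'E'
from h import *
d,P,R,t=cap('scene')
u,v=proj(d,[496,-341,110])[0].astype(int)
cv2.imwrite('pics/g5.png',cv2.resize(np.clip(d['frame'][v-35:v+55,u-45:u+45].astype(float)*1.8,0,255).astype(np.uint8),(600,600)))
E
```

```text
time: 9.72
tool_pos: [495.7, -341.3, 155.6]
tcp_rot: [-3.141, 0.001, -0.029]
contact_force: [0.1, -0.1, -2.4]
grip_width: 43.6
```

View pics/g5.png

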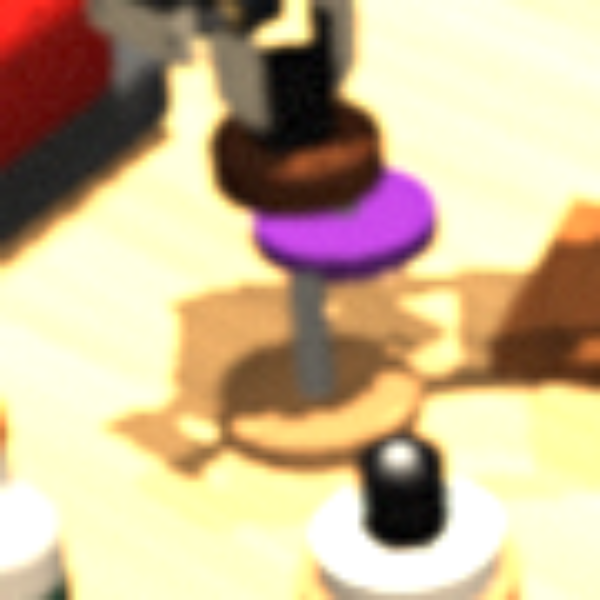

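The reel is lifted level and the stand is upright below it. Next I carry it over the tray.

```bash
python3 -m pendant '[{"linear":[2,15,0],"twist":0},{"linear":[5,40,0],"twist":0},{"linear":[8,75,0],"twist":0},{"linear":[13,115,0],"twist":0},{"linear":[18,155,0],"twist":0},{"linear":[22,195,0],"twist":0},{"linear":[27,235,0],"twist":0},{"linear":[31,275,0],"twist":0},{"linear":[36,315,0],"twist":0},{"linear":[40,355,0],"twist":0},{"linear":[45,395,0],"twist":0},{"linear":[48,425,0],"twist":0},{"linear":[50,442,0],"twist":0},{"linear":[51,450,0],"twist":0},{"linear":[51,450,0],"twist":0},{"linear":[51,450,0],"twist":0},{"linear":[51,450,0],"twist":0}]'
python3 - <<'E'
from h import *
from scipy.optimize import least_squares
d,P,R,t=cap('scene'); f=d['frame']
q=P.reshape(-1,3); hsv=cv2.cvtColor(f,cv2.COLOR_BGR2HSV).reshape(-1,3)
k=(np.abs(q[:,0]-546)<62)&(np.abs(q[:,1]-108)<62)&(q[:,2]>125)&(q[:,2]<185)
s=q[k]; 
top=s[(np.hypot(s[:,0]-546,s[:,1]-108)<43)&(np.hypot(s[:,0]-546,s[:,1]-108)>28)]
print(len(s),'z hist',np.histogram(s[:,2],12))
side=s[(s[:,2]>150)&(s[:,2]<166)]; r=least_squares(lambda c:np.hypot(side[:,0]-c[0],side[:,1]-c[1])-45,[546,108],loss='soft_l1'); print('ring centre',r.x.round(1),len(side),np.abs(r.fun).mean())
# carriage: orange edges
og=(hsv[:,0]>5)&(hsv[:,0]<18)&(hsv[:,1]>150)
pl=q[og&(np.abs(q[:,0]-545)<70)&(q[:,1]>-30)&(q[:,1]<15)&(q[:,2]>45)&(q[:,2]<84)]; print('plate',np.percentile(pl,[3,50,97],axis=0).round(1))
u,v=proj(d,[546,108,80])[0].astype(int)
cv2.imwrite('pics/g6.png',cv2.resize(np.clip(f[v-65:v+45,u-55:u+55].astype(float)*1.6,0,255).astype(np.uint8),(600,600))); print(u-55,v-65)
E
```

```text
time: 11.9
tool_pos: [547.1, 107.6, 156.1]
tcp_rot: [3.141, -0.0, -0.03]
contact_force: [0.4, -0.3, -2.7]
grip_width: 43.7
549 z hist (array([ 11,  30,  27,  32,  34,  24,  32, 133, 171,  27,  12,  16]), array([147.43298089, 150.54593211, 153.65888333, 156.77183455,
       159.88478577, 162.99773699, 166.11068821, 169.22363943,
       172.33659066, 175.44954188, 178.5624931 , 181.67544432,
       184.78839554]))
ring centre [548.  106.9] 148 1.2972207401537106
plate [[495.7  -6.4  46.2]
 [551.9  -0.7  66.3]
 [600.7   2.7  82. ]]
246 169
```

View pics/g6.png

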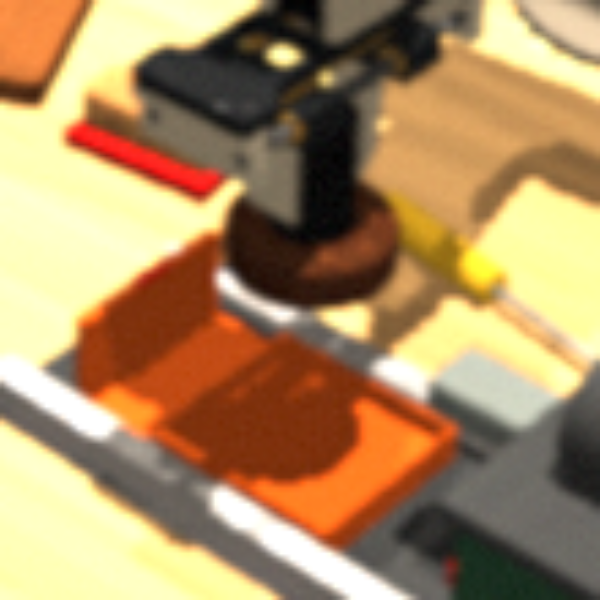

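The reel hangs level over the tray. Scene camera: ring centre (548,107), carriage (548,107), ring underside at z≈148, so 128 mm to lower.

```bash
python3 -m pendant '[{"linear":[0,0,-15],"twist":0},{"linear":[0,0,-35],"twist":0},{"linear":[0,0,-55],"twist":0},{"linear":[0,0,-75],"twist":0},{"linear":[0,0,-92],"twist":0},{"linear":[0,0,-105],"twist":0},{"linear":[0,0,-114],"twist":0},{"linear":[0,0,-120],"twist":0},{"linear":[0,0,-123],"twist":0},{"linear":[0,0,-125],"twist":0},{"linear":[0,0,-126],"twist":0},{"linear":[0,0,-126],"twist":0},{"linear":[0,0,-126],"twist":0}]'
python3 -m pendant '[{"linear":[0,0,-0.5],"twist":0},{"linear":[0,0,-1],"twist":0},{"linear":[0,0,-1],"twist":0},{"linear":[0,0,-1],"twist":0}]'
```

```text
time: 13.58
tool_pos: [547.1, 108.4, 30.3]
tcp_rot: [-3.142, -0.0, -0.029]
contact_force: [-0.3, -0.7, -2.1]
grip_width: 43.7
time: 14.08
tool_pos: [547.0, 108.4, 29.1]
tcp_rot: [3.142, -0.0, -0.029]
contact_force: [-0.3, -0.2, -1.7]
grip_width: 43.9
```

```bash
python3 -m pendant '[{"linear":[0,0,-0.4],"twist":0},{"linear":[0,0,-0.8],"twist":0},{"linear":[0,0,-0.8],"twist":0},{"linear":[0,0,-0.8],"twist":0}]'
python3 -m pendant '[{"linear":[0,0,-0.5],"twist":0},{"linear":[0,0,-0.8],"twist":0},{"linear":[0,0,-0.8],"twist":0},{"linear":[0,0,-0.8],"twist":0}]'
```

```text
time: 14.58
tool_pos: [547.0, 108.4, 28.3]
tcp_rot: [3.142, -0.0, -0.029]
contact_force: [0.2, -0.3, -1.8]
grip_width: 43.7
time: 15.08
tool_pos: [547.1, 108.4, 28.1]
tcp_rot: [3.142, -0.001, -0.029]
contact_force: [-2.6, -0.2, 4.8]
grip_width: 43.8
```

The force has turned to +4.8 N, so the reel is on the tray floor. Release and rise straight up.

```bash
python3 -m pendant '[{"linear":[0,0,0],"twist":0},{"linear":[0,0,0],"twist":0},{"linear":[0,0,0],"twist":0},{"linear":[0,0,0],"twist":0},{"linear":[0,0,0],"twist":0},{"linear":[0,0,0],"twist":0},{"linear":[0,0,0],"twist":0},{"linear":[0,0,0],"twist":0},{"linear":[0,0,10],"twist":0},{"linear":[0,0,25],"twist":0},{"linear":[0,0,45],"twist":0},{"linear":[0,0,70],"twist":0},{"linear":[0,0,95],"twist":0},{"linear":[0,0,120],"twist":0},{"linear":[0,0,130],"twist":0},{"linear":[0,0,130],"twist":0}]' 0
python3 -m pendant '[{"linear":[0,-30,0],"twist":0},{"linear":[-1,-70,0],"twist":0},{"linear":[-3,-110,0],"twist":0},{"linear":[-4,-145,0],"twist":0},{"linear":[-5,-160,0],"twist":0},{"linear":[-5,-160,0],"twist":0},{"linear":[-5,-160,0],"twist":0},{"linear":[-5,-160,0],"twist":0}]' 255
python3 - <<'E'
from h import *
from scipy.optimize import least_squares
print(bot.get_obs()['grip_width'],bot.get_obs()['tool_pos'])
for n in('scene','top'):
    d,P,R,t=cap(n); f=d['frame']; q=P.reshape(-1,3)
    k=(np.abs(q[:,0]-546)<62)&(np.abs(q[:,1]-108)<62)
    r=q[k&(q[:,2]>40)&(q[:,2]<48)]
    if len(r)>20: print(n,'ring top',len(r),cv2.minEnclosingCircle(r[:,:2].astype(np.float32)),np.percentile(r[:,2],[5,50,95]).round(1),'plane',np.linalg.lstsq(np.c_[r[:,:2]-[546,108],np.ones(len(r))],r[:,2],rcond=None)[0].round(3))
    hsv=cv2.cvtColor(f,cv2.COLOR_BGR2HSV).reshape(-1,3); og=(hsv[:,0]>5)&(hsv[:,0]<18)&(hsv[:,1]>150)
    pl=q[og&(np.abs(q[:,0]-545)<70)&(q[:,1]>-30)&(q[:,1]<15)&(q[:,2]>74)&(q[:,2]<84)]
    if len(pl): print('plate',len(pl),np.percentile(pl,[3,50,97],axis=0).round(1).tolist())
    # shut finger tips
    g=q[(np.abs(q[:,0]-542)<40)&(np.abs(q[:,1]+52)<40)&(q[:,2]>100)]
    if n=='scene': lo=g[g[:,2]<230]; print('fingers',len(lo),np.sort(lo[:,2])[:10].round(), np.percentile(lo[lo[:,2]<np.sort(lo[:,2])[3]+30],[2,50,98],axis=0).round().tolist())
    u,v=proj(d,[546,80,60])[0].astype(int)
    cv2.imwrite(f'pics/h_{n}.png',cv2.resize(np.clip(f[max(v-65,0):v+45,max(u-55,0):u+55].astype(float)*1.6,0,255).astype(np.uint8),(400,400)))
cv2.imwrite('pics/h.png',np.hstack([cv2.imread('pics/h_scene.png'),cv2.imread('pics/h_top.png')]))
E
```

```text
time: 17.08
tool_pos: [547.3, 108.4, 158.3]
tcp_rot: [-3.141, -0.002, -0.029]
contact_force: [0.6, 1.1, -0.9]
grip_width: 91.9
time: 18.08
tool_pos: [542.0, -50.4, 157.5]
tcp_rot: [-3.141, 0.0, -0.028]
contact_force: [0.4, -0.8, -0.1]
grip_width: 16.4
16.401108330257347 [542.03799041 -50.40856721 157.49505524]
scene ring top 334 ((549.9667358398438, 111.07520294189453), 46.712677001953125) [40.8 44.5 47.1] plane [-9.0000e-03 -7.0000e-03  4.4449e+01]
plate 85 [[495.9, -8.4, 74.2], [558.6, -1.5, 79.3], [600.4, 2.6, 83.0]]
fingers 169 [188. 188. 189. 190. 191. 191. 191. 192. 193. 193.] [[520.0, -62.0, 189.0], [536.0, -44.0, 208.0], [570.0, -38.0, 220.0]]
top ring top 316 ((547.6898193359375, 112.417724609375), 44.10895919799805) [40.9 44.1 47.2] plane [-3.000e-03 -1.400e-02  4.427e+01]
plate 7 [[489.8, -3.8, 77.1], [497.1, -3.7, 79.6], [502.4, -1.3, 80.8]]
```

View pics/h.png

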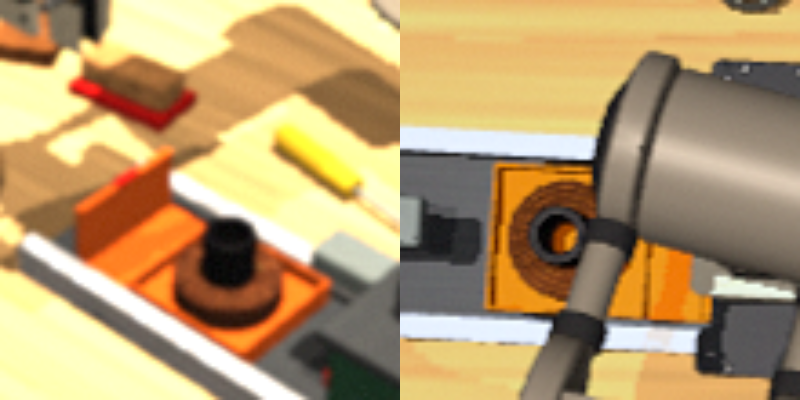

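The reel lies flat and centred in the tray: ring top at z≈44 with no tilt, with clear rim all round. Next I lower the shut fingers behind the plate.

```bash
python3 -m pendant '[{"linear":[1,0,-30],"twist":0},{"linear":[1,0,-65],"twist":0},{"linear":[1,0,-95],"twist":0},{"linear":[1,0,-120],"twist":0},{"linear":[1,0,-133],"twist":0},{"linear":[1,0,-138],"twist":0},{"linear":[1,0,-138],"twist":0},{"linear":[1,0,-138],"twist":0}]' 255
python3 - <<'E'
from h import *
o=bot.get_obs();print(o['tool_pos'],o['grip_width'])
d,P,R,t=cap('top');q=P.reshape(-1,3)
d,P,R,t=cap('scene');q=P.reshape(-1,3)
g=q[(np.abs(q[:,0]-543)<22)&(q[:,1]>-70)&(q[:,1]<-20)&(q[:,2]>35)&(q[:,2]<110)]
print(len(g),np.percentile(g,[2,50,98],axis=0).round().tolist())
u,v=proj(d,[543,-30,70])[0].astype(int)
cv2.imwrite('pics/p.png',cv2.resize(np.clip(d['frame'][v-45:v+35,u-40:u+40].astype(float)*1.6,0,255).astype(np.uint8),(500,500)))
E
```

```text
time: 19.18
tool_pos: [543.7, -51.7, 20.4]
tcp_rot: [3.141, -0.002, -0.029]
contact_force: [0.4, -0.1, 0.4]
grip_width: 0.6
[543.69329551 -51.74195296  20.43471831] 0.5722928365270291
124 [[528.0, -63.0, 58.0], [554.0, -43.0, 80.0], [565.0, -39.0, 103.0]]
```

View pics/p.png

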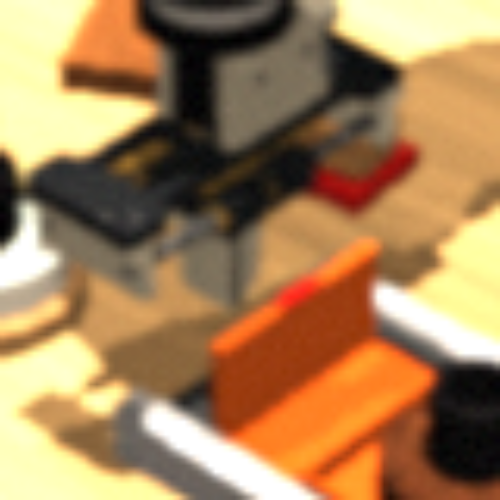

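The fingers are in line with the red stripe, tips at z≈51, about 34 mm behind the plate. Approach and push along the slide (dx ≈ 0.0314·dy).

```bash
python3 -m pendant '[{"linear":[0.2,8,0],"twist":0},{"linear":[0.5,18,0],"twist":0},{"linear":[0.8,25,0],"twist":0},{"linear":[0.9,29,0],"twist":0},{"linear":[1,32,0],"twist":0},{"linear":[1.1,35,0],"twist":0},{"linear":[1.2,39,0],"twist":0},{"linear":[1.4,44,0],"twist":0},{"linear":[1.5,49,0],"twist":0},{"linear":[1.7,54,0],"twist":0}]'
python3 -m pendant '[{"linear":[0.2,6,0],"twist":0},{"linear":[0.4,12,0],"twist":0},{"linear":[0.6,18,0],"twist":0},{"linear":[0.8,24,0],"twist":0},{"linear":[0.9,30,0],"twist":0},{"linear":[1.1,36,0],"twist":0},{"linear":[1.3,42,0],"twist":0},{"linear":[1.5,48,0],"twist":0},{"linear":[1.7,54,0],"twist":0},{"linear":[1.9,60,0],"twist":0},{"linear":[2.1,66,0],"twist":0},{"linear":[2.2,70,0],"twist":0}]'
python3 - <<'E'
from h import *
for n in('scene','top'):
    d,P,R,t=cap(n);q=P.reshape(-1,3);hsv=cv2.cvtColor(d['frame'],cv2.COLOR_BGR2HSV).reshape(-1,3); og=(hsv[:,0]>5)&(hsv[:,0]<18)&(hsv[:,1]>150)
    pl=q[og&(np.abs(q[:,0]-545)<70)&(q[:,1]>0)&(q[:,1]<130)&(q[:,2]>72)&(q[:,2]<84)]; r=cv2.minAreaRect(pl[:,:2].astype(np.float32)); print(n,len(pl),np.median(pl,0).round(1),r)
E
```

```text
time: 20.52
tool_pos: [544.7, 2.5, 19.5]
tcp_rot: [3.141, 0.0, -0.029]
contact_force: [-0.3, -4.7, -0.1]
grip_width: 0.7
time: 22.02
tool_pos: [546.9, 72.8, 19.5]
tcp_rot: [-3.142, -0.0, -0.029]
contact_force: [-0.1, -5.8, -0.7]
grip_width: 0.5
scene 99 [559.7  89.2  78.6] ((550.1762084960938, 88.05587005615234), (11.427943229675293, 110.72709655761719), 88.0389175415039)
top 0 [nan nan nan] ((0.0, 0.0), (0.0, 0.0), 0.0)
  return _methods._mean(a, axis=axis, dtype=dtype,
  ret = um.true_divide(
```

The carriage is running freely at about 5 N, square, and has moved about 91 of 111 mm. I'll ease it in.

```bash
python3 -m pendant '[{"linear":[0.1,4,0],"twist":0},{"linear":[0.3,8,0],"twist":0},{"linear":[0.4,11,0],"twist":0},{"linear":[0.5,13,0],"twist":0},{"linear":[0.5,15,0],"twist":0},{"linear":[0.5,16,0],"twist":0},{"linear":[0.5,17,0],"twist":0}]'
python3 -m pendant '[{"linear":[0,0.7,0],"twist":0},{"linear":[0,1.4,0],"twist":0},{"linear":[0,2,0],"twist":0},{"linear":[0,2,0],"twist":0}]'
```

```text
time: 23.0
tool_pos: [547.4, 89.4, 19.5]
tcp_rot: [3.142, -0.0, -0.029]
contact_force: [-0.2, -4.6, 0.3]
grip_width: 0.3
time: 23.5
tool_pos: [547.4, 91.5, 19.5]
tcp_rot: [-3.141, -0.0, -0.029]
contact_force: [-0.3, -4.7, -0.1]
grip_width: 0.8
```

```bash
python3 -m pendant '[{"linear":[0,0.5,0],"twist":0},{"linear":[0,1,0],"twist":0},{"linear":[0,1.5,0],"twist":0},{"linear":[0,1.5,0],"twist":0}]'
python3 -m pendant '[{"linear":[0,0.5,0],"twist":0},{"linear":[0,1,0],"twist":0},{"linear":[0,1.5,0],"twist":0},{"linear":[0,1.5,0],"twist":0}]'
```

```text
time: 24.0
tool_pos: [547.4, 93.0, 19.5]
tcp_rot: [-3.142, -0.0, -0.029]
contact_force: [0.6, -5.0, -1.1]
grip_width: 0.3
time: 24.5
tool_pos: [547.4, 94.5, 19.6]
tcp_rot: [-3.142, -0.0, -0.029]
contact_force: [0.4, -4.8, -1.0]
grip_width: 0.0
```

```bash
python3 -m pendant '[{"linear":[0,0.5,0],"twist":0},{"linear":[0,1,0],"twist":0},{"linear":[0,1,0],"twist":0}]'
python3 -m pendant '[{"linear":[0,0.5,0],"twist":0},{"linear":[0,1,0],"twist":0},{"linear":[0,1,0],"twist":0}]'
```

```text
time: 24.88
tool_pos: [547.4, 95.3, 19.5]
tcp_rot: [3.141, -0.0, -0.029]
contact_force: [-0.4, -5.1, -0.5]
grip_width: 0.4
time: 25.25
tool_pos: [547.2, 95.3, 19.6]
tcp_rot: [3.14, 0.0, -0.029]
contact_force: [-0.8, -9.6, -0.3]
grip_width: 0.3
```

```bash
python3 -m pendant '[{"linear":[0,0.5,0],"twist":0},{"linear":[0,1,0],"twist":0},{"linear":[0,1,0],"twist":0},{"linear":[0,1,0],"twist":0}]'
python3 -m pendant '[{"linear":[0,-8,0],"twist":0},{"linear":[0,-25,0],"twist":0},{"linear":[0,-50,0],"twist":0},{"linear":[0,-75,20],"twist":0},{"linear":[0,-100,50],"twist":0},{"linear":[0,-130,90],"twist":0},{"linear":[-30,-160,140],"twist":0},{"linear":[-70,-210,180],"twist":0},{"linear":[-110,-270,200],"twist":0},{"linear":[-110,-330,200],"twist":0},{"linear":[-110,-370,200],"twist":0},{"linear":[-110,-390,200],"twist":0},{"linear":[-110,-390,200],"twist":0},{"linear":[-110,-390,200],"twist":0}]'
python3 - <<'E'
from h import *
P0=np.load('top0.npy')
d,P,R,t=cap('top');f=d['frame'];q=P.reshape(-1,3)
hsv=cv2.cvtColor(f,cv2.COLOR_BGR2HSV).reshape(-1,3);og=(hsv[:,0]>5)&(hsv[:,0]<18)&(hsv[:,1]>150)
pl=q[og&(np.abs(q[:,0]-545)<70)&(q[:,1]>0)&(q[:,1]<150)&(q[:,2]>72)&(q[:,2]<84)];print(cv2.minAreaRect(pl[:,:2].astype(np.float32)))
r=q[(np.abs(q[:,0]-549)<48)&(np.abs(q[:,1]-219)<58)&(q[:,2]>38.5)&(q[:,2]<49)];print('ring z',len(r),np.percentile(r[:,2],[5,50,95]),r.min(0),r.max(0))
for n,(u,v) in dict(dark=(347,195),white=(294,166)).items():
    Q=P[v-25:v+26,u-25:u+26].reshape(-1,3); s=Q[(Q[:,2]>10)&(Q[:,2]<24)]; print(n,len(s),cv2.minEnclosingCircle(s[:,:2].astype(np.float32)))
e,Q,_,_=cap('scene')
cv2.imwrite('pics/end.png',np.hstack([cv2.resize(f[100:270,90:430],(480,240)),cv2.resize(e['frame'][150:300,130:350],(320,240))]))
E
```

```text
time: 25.75
tool_pos: [547.2, 95.2, 19.6]
tcp_rot: [3.139, 0.001, -0.029]
contact_force: [-1.8, -13.8, 1.6]
grip_width: 0.3
time: 27.5
tool_pos: [437.5, -291.2, 219.3]
tcp_rot: [-3.14, 0.0, -0.028]
contact_force: [0.4, 1.3, 0.8]
grip_width: 0.7
((546.3294677734375, 108.48341369628906), (8.367071151733398, 109.46524047851562), 88.10247802734375)
ring z 484 [39.94004336 44.09532783 47.90300452] [505.56148924 161.04636988  38.64886329] [591.98950748 262.33873287  48.89739675]
dark 263 ((497.68585205078125, -317.1040344238281), 42.030670166015625)
white 372 ((574.2099609375, -192.44554138183594), 55.07704162597656)
```

View pics/end.png

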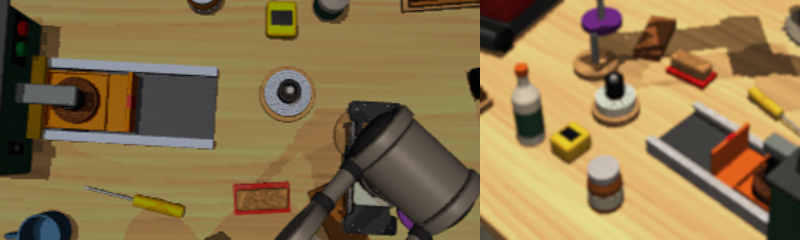

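The carriage is home: plate at y=108.5 (expected ≈107.4), square to the slide, and it stopped dead with the force rising. The picture shows the reel lying flat under the feed arm, both stands upright and the robot clear. Handing in.

```bash
python3 -c "
from plant import bot
print(bot.close_job(), bot.get_obs()['time'])"
```

```text
the job is handed in; nothing more can be done
the job is handed in; nothing more can be done
```

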